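# Clear the plaster slab and hold the hardness tester on its mark

## Task

Take the scraper block, wipe all four loose plaster chips off the top of the plaster slab with it (not with the gripper, and leave the chips on the bench), and stand the scraper upright on the bench again. Then take the hardness tester out of its stand and hold it on the slab, upright and with its dial facing squarely to one of the slab's long sides, the pin resting gently inside the pencilled ring and pushed about half-way in. Finish while still holding it there in the gripper, and leave the other objects on the bench where they are.

Things in the scene. Friction and masses are not known exactly. Their poses are not given: they have to be found in the camera images.
- slab_top (a point): centre of the top face of the plaster slab, a beige flat block fixed to the bench, 90 mm (its x) by 150 mm (its y, the long sides) and 40 mm high; z up
- mark_center (a point): centre of the marked spot on the slab's top: a thin dark pencilled ring, 16 mm across inside and 20 mm outside; where it lies on the slab varies and chips may lie on it
- chip0_center (a point): centre of a loose white plaster chip, 24 x 18 x 12 mm (its z up at the start), 12 g, lying on the slab at the start
- chip1_center (a point): centre of a loose white plaster chip, 20 x 20 x 13 mm (its z up at the start), 12 g, lying on the slab at the start
- chip2_center (a point): centre of a loose white plaster chip, 26 x 16 x 12 mm (its z up at the start), 12 g, lying on the slab at the start
- chip3_center (a point): centre of a loose white plaster chip, 21 x 17 x 14 mm (its z up at the start), 12 g, lying on the slab at the start
- scraper_grip (a point): the scraper block, standing loose on the bench: a white bar 90 mm long (its x), 24 mm thick (its y) and 30 mm high with a rubber underside, and on it an upright pale wooden grip 44 mm (x) by 18 mm (y) reaching to 84 mm above its underside. This point is in the grip, 56 mm above the underside; the bar's top is 26 mm below it; z up. About 160 g
- tester_grip (a point): the hardness tester, a loose hand gauge standing upright in its stand: at the bottom a steel foot 26 mm (x) by 38 mm (y), above it a round steel dial case 50 mm across and 22 mm thick whose white face looks along its -x, on top an upright black handle 16 mm (x) by 28 mm (y) by 45 mm tall. This point is in the handle's middle, 84 mm above the foot's underside, 21 mm above the dial case and 22 mm below the handle's top; z up along the tester. About 200 g
- pin_tip (a point): tip of the tester's steel pin (6 mm diameter, round end), which sticks out 12 mm below the middle of the foot, straight below the handle: 96 mm below the handle's middle when out. Up to 10 mm of it can be pushed in
- pin (a joint): how far the pin is pushed into the tester, m: 0 fully out, 0.010 fully in. A spring pushes it out: about 0.8 N at the start of travel, 2.8 N half-way (0.005), 4.8 N fully in
- stand_seat (a point): middle of the seat of the tester's stand, a fixed aluminium block 76 mm (x) by 86 mm (y), its seat 22 mm above the bench with a lip 6 mm high round the tester's foot (3 mm play or less) and a slot for the pin; lift the tester straight up by 20 mm or more to clear it

How it is judged:
By the outcome, as a careful person would: the job done as asked, in the order asked, and still so for the second after the job is handed in, while the arm keeps its last pose, push and grip.
It also fails if it takes over 72 s, if anything falls off the work surface, if the arm or the gripper's body presses on something with over 40 N, if the wrist force passes 120 N, or if a joint passes its speed limit or range.

## Robot

A 6-joint arm with a two-finger parallel gripper is mounted at the origin on the work surface. World frame = base frame: x ahead of the robot, y to its left, z up, the work surface at z = 0. Lengths are in m, angles in rad, forces in N, time in s.
With the tool pointing down it reaches from about 0.225 to 0.875 m from the base axis. Payload 3.4 kg.
Tool frame: the origin (TCP) lies midway between the tips of the shut fingers; the grasp point (between the pads) lies 19 mm behind it (manip.grip_point_offset is the distance from the TCP to the grasp point, in m); z points along the fingers, y is the line along which they close (so a half turn about z gives the same grasp; the last joint's range is limited). The gripper opens to 85 mm and grips with 20 to 120 N. Pads are 22 mm wide; open, the fingers measure 114 mm over their backs; the gripper's body (76 mm by 85 mm) begins 54 mm behind the grasp point. The pads swing forward as they close: fully open they stand 13 mm farther back than shut.
Start: joints at [1.223, 0.276, 1.505, -0, 1.361, -0.121], TCP at [0.129, 0.56, 0.231] pointing down, gripper open.
Joint ranges: [-2.89, 2.89], [-0.75, 2.08], [0.22, 2.7], [-1.18, 4.32], [0.11, 2.71], [-2.7, 2.7]. Speed limits (rad/s): [2.57, 2.57, 3.14, 3.14, 3.14, 3.14].

## Interface

Orientations are given as a unit quaternion [w, x, y, z].
In Python, from rig import manip gives the robot as it stands.
- The arm moves only by the shell command python3 -m handwheel 'ROWS' [FORCE]. ROWS is JSON, a list of rows, each an object with "translation": the shift along the tool's x, y, z in m, a list of three; "angular": the turn, a rotation vector about the tool's x, y, z in degrees, a list of three; "hand": the closure, from 0 (fully open) to 1 (shut). A call has 1 to 10 rows; each row shifts and turns the commanded pose from where the row before left it, along the tool's axes as they then stand; what a row does not reach is not made up. A row lasts 1/12 s, in which the tool goes at most 41.7 mm and 7.16 degrees, less where a joint would pass 70% of its speed; a pose out of reach is approached as far as the arm can. A call with a gripper value outside its range is refused whole. The fingers move at their own pace and stop on an object; FORCE is the grip in N (left out, the last holds). Time passes only in rows, so rows that do not move let the fingers close. It gives the time, the measured TCP pose, the force, the opening and the grip force at its end, in the units of the state.
- manip.get_state(): the state, without advancing time (a new reading comes with each control period).
- manip.get_image(name): name is "scene" or "top" or "wrist"; returns the picture (480x640x3 uint8, red, green, blue); there is no depth.
- manip.camera_info(name): a dict with "camera_matrix" (3x3 intrinsics, pixels), "k1" (the pictures are not rectified: a ray, as slopes to the right and down, at radius r is drawn at 1 + k1 r^2 times it, then the intrinsics apply), "eye" and "orientation" of the camera in the world; the wrist camera has in their place "tool_from_camera" (4x4, takes a point from camera to tool coordinates, whose origin is the TCP and whose axes are the flange's). Camera axes: x right, y down, z forward; pixel columns grow to the right and rows downward; lengths in m; the calibration is good to about 2 mm. A picture is of the moment at which its call begins: read the wrist's pose just before it. camera_info takes no time and is no camera call.
- manip.sign_off(): hands the job in; it is judged then, once.
The state is a dict: "clock": time; "qpos": joint angles; "qd": joint speeds; "effort": joint torques, N m; "position": TCP position; "ee_rot": TCP orientation; "contact_force": force on the tool from outside, world axes, zero at the start; "moment": the same for the moment, N m; "width": finger opening in m; "gripper_force": force on a finger pad.
Only numpy, scipy, OpenCV 4.12 (cv2) and the standard library are available. Lean on these libraries where they do the work, as an engineer would, in place of code of your own. Each camera call takes 0.05 s, during which the arm holds its last target. There are 200 camera calls.

## Working session

There is one attempt and no reset: what is moved stays moved. The work goes in short steps, Python scripts to look and compute and a shell command to move; the robot and the scene stay as the last step left them, time stands still between calls to the robot, and variables do not carry over. Pictures are saved under pics/ and viewed, at most 10 in all, crops included, and the job is handed in when it is done.

```bash
mkdir -p pics; ls; python3 - <<'E'
from rig import manip
import cv2,json
s=manip.get_state();print({k:(v if not hasattr(v,'tolist') else v.tolist()) for k,v in s.items()})
for n in("scene","top","wrist"):print(n,manip.camera_info(n))
a=manip.get_image("top");b=manip.get_image("scene")
cv2.imwrite("pics/top0.png",a[:,:,::-1]);cv2.imwrite("pics/scene0.png",b[:,:,::-1])
E
```

```text
pics
{'clock': 0.0, 'qpos': [1.2230055513464093, 0.2765872670270332, 1.5061473601293562, -2.285798572566745e-05, 1.3606986267678682, -0.12103685640141956], 'qd': [0.00042143772028222014, 0.0002977588347047825, 0.0017306926022393875, 0.0004972850233382714, -9.300982462379955e-05, -0.0017376941164626459], 'effort': [0.0014969901167205535, -41.677690744400024, -24.58087384700775, -1.4117901514509867e-05, 0.010898682230617851, -1.2753999669712357e-05], 'position': [0.12911852126376866, 0.5597642123304197, 0.2304384530905474], 'ee_rot': [-0.0002028908984995157, 0.11313179160887143, 0.9935795643280497, -0.0008977262016805564], 'contact_force': [0.21410671704401846, 0.08196358415764836, -0.13430084710564932], 'moment': [-0.030162349934050425, 0.06281329496995851, -0.014236175715328224], 'gripper_force': 0.0, 'width': 0.0852983297949585}
scene {'camera_matrix': array([[558.51146593,   0.        , 325.50381923],
       [  0.        , 558.51146593, 230.78903463],
       [  0.        ,   0.        ,   1.        ]]), 'k1': -0.013221593942710391, 'eye': array([0.90335972, 0.31445428, 0.87216805])
[... 280 characters left out ...]
4, 'eye': array([0.34687677, 0.01276349, 1.05810451]), 'orientation': array([-0.07709011,  0.70299768, -0.70247528,  0.079874  ])}
wrist {'camera_matrix': array([[383.727418  ,   0.        , 314.79794953],
       [  0.        , 383.727418  , 243.90782406],
       [  0.        ,   0.        ,   1.        ]]), 'k1': -0.002231434735655083, 'tool_from_camera': array([[-1.17324918e-04, -9.59258293e-01, -2.82530553e-01,
         7.23868794e-02],
       [ 9.99999947e-01, -2.68909837e-05, -3.23963236e-04,
        -7.40413712e-04],
       [ 3.03166896e-04, -2.82530576e-01,  9.59258245e-01,
        -1.43650080e-01],
       [ 0.00000000e+00,  0.00000000e+00,  0.00000000e+00,
         1.00000000e+00]])}
```

View pics/top0.png

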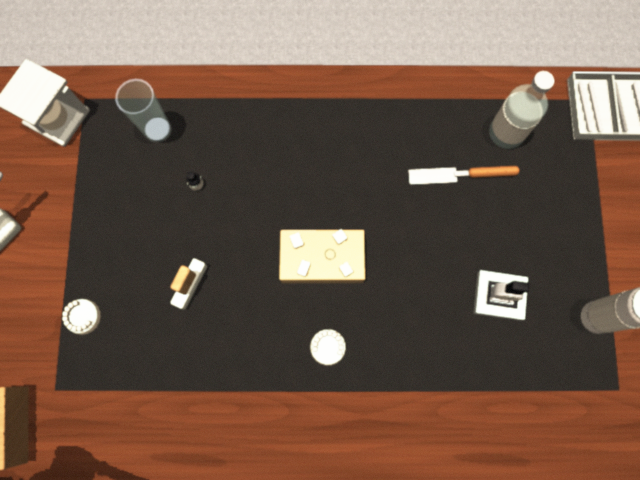

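View pics/scene0.png

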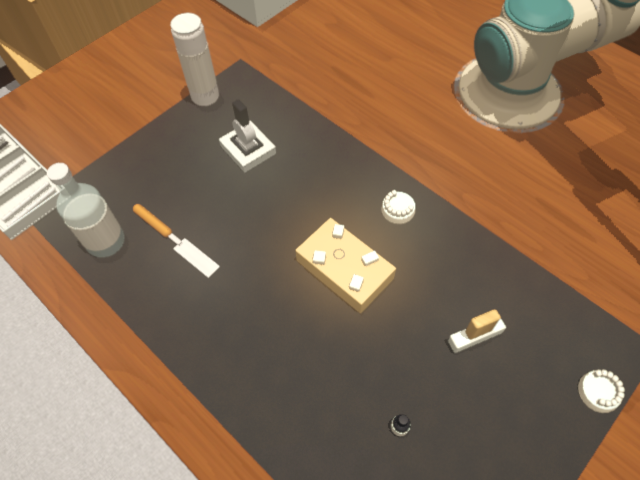

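The top view shows the slab around (322,256) with the ring near (330,254), four chips on it, the scraper near (188,284) and the tester in its stand near (502,295). I'll enlarge these for readings.

```bash
cat > h.py <<'E'
import numpy as np,cv2
from scipy.spatial.transform import Rotation as R
def quat(q): return R.from_quat([q[1],q[2],q[3],q[0]])
def ray(info,uv,state=None):
    K=info["camera_matrix"];d=np.array([info["k1"],0,0,0,0.])
    p=cv2.undistortPoints(np.array([[uv]],float),K,d)[0,0]
    v=np.array([p[0],p[1],1.])
    if "eye" in info: return info["eye"],quat(info["orientation"]).apply(v)
    T=info["tool_from_camera"];Rt=quat(state["ee_rot"])
    return state["position"]+Rt.apply(T[:3,3]),Rt.apply(T[:3,:3]@v)
def px(info,uv,z,state=None):
    e,v=ray(info,uv,state);e=np.array(e);return e+v*(z-e[2])/v[2]
def pose(s): 
    M=quat(s["ee_rot"]).as_matrix();return np.round(s["position"],4),"yaw_x",round(float(np.degrees(np.arctan2(M[1,0],M[0,0]))),2),"z",M[:,2].round(3)
E
python3 - <<'E'
import cv2,numpy as np
a=cv2.imread("pics/top0.png");o=np.zeros((600,800,3),np.uint8)
def put(x,y,w,h,s,X,Y): o[Y:Y+h*s,X:X+w*s]=cv2.resize(a[y:y+h,x:x+w],None,fx=s,fy=s,interpolation=cv2.INTER_CUBIC)
put(272,224,100,64,5,0,0)      # slab: px=272+X/5, 224+Y/5
put(163,254,48,58,5,520,0)     # scraper: 163+(X-520)/5
put(470,264,64,60,4,0,340)     # tester: 470+X/4, 264+(Y-340)/4
cv2.imwrite("pics/c0.png",o)
E
```

```text
(no output)
```

View pics/c0.png

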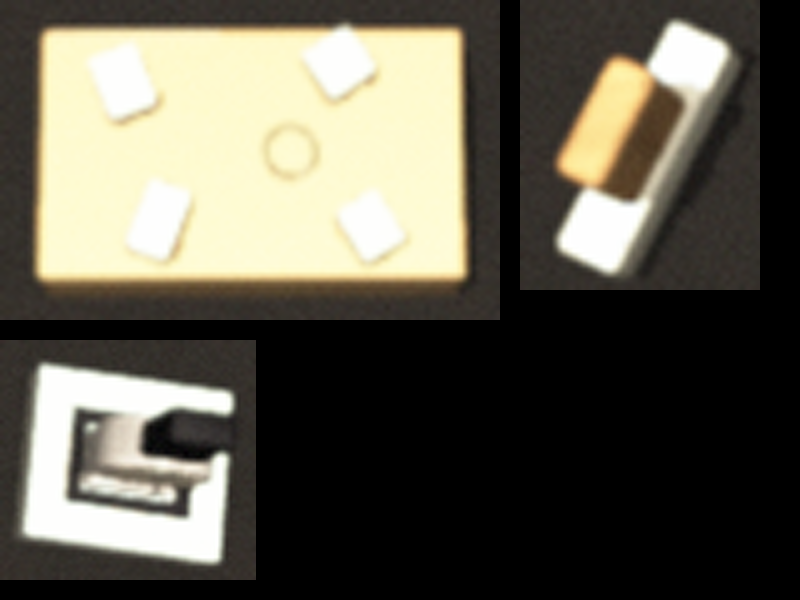

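The slab is axis-near with its ring at crop (291,151), the chips sit inside the edges, and the scraper bar's and stand's corners are readable.

```bash
python3 - <<'E'
from rig import manip
from h import *
t=manip.camera_info("top")
S=lambda l,z:np.array([px(t,(272+x/5,224+y/5),z)[:2] for x,y in l])
sl=S([(40,28),(463,28),(468,280),(37,280)],.04);print("slab",sl.round(4),sl.mean(0),[np.linalg.norm(sl[i]-sl[i-1]).round(4) for i in range(4)])
e=(sl[0]+sl[3]-sl[1]-sl[2]);print("long yaw",np.degrees(np.arctan2(e[1],e[0])))
e=(sl[0]+sl[1]-sl[2]-sl[3]);print("short yaw",np.degrees(np.arctan2(e[1],e[0])))
print("ring",S([(291,151)],.04),"chips",S([(123,82),(340,64),(159,221),(371,227)],.053))
b=np.array([px(t,(163+(x-520)/5,254+y/5),.03)[:2] for x,y in [(675,20),(732,45),(615,272),(556,240)]]);print("bar",b.round(4),b.mean(0),[np.linalg.norm(b[i]-b[i-1]).round(4) for i in range(4)])
e=b[0]+b[1]-b[2]-b[3];print("bar yaw",np.degrees(np.arctan2(e[1],e[0])))
g=np.array([px(t,(163+(x-520)/5,254+y/5),.084)[:2] for x,y in [(613,55),(653,78),(600,190),(557,162)]]);print("grip",g.mean(0))
c=np.array([px(t,(470+x/4,264+(y-340)/4),.028)[:2] for x,y in [(38,365),(233,393),(220,563),(22,537)]]);print("stand",c.round(4),c.mean(0),[np.linalg.norm(c[i]-c[i-1]).round(4) for i in range(4)])
e=c[0]+c[3]-c[1]-c[2];print("stand y-yaw",np.degrees(np.arctan2(e[1],e[0])))
print(pose(manip.get_state()))
E
```

```text
slab [[ 0.6013  0.1025]
 [ 0.6015 -0.0491]
 [ 0.5102 -0.0498]
 [ 0.5101  0.1017]] [0.5557974  0.02633368] [np.float64(0.0912), np.float64(0.1515), np.float64(0.0913), np.float64(0.1515)]
long yaw 90.0654181657651
short yaw 0.4523309541495943
ring [[0.55646609 0.01250943]] chips [[ 0.57852027  0.07169127]
 [ 0.58512687 -0.00473259]
 [ 0.52884273  0.05847099]
 [ 0.52679899 -0.01538004]]
bar [[0.5513 0.2564]
 [0.5422 0.2355]
 [0.4609 0.2729]
 [0.4721 0.2944]] [0.50662645 0.26481983] [np.float64(0.0878), np.float64(0.0228), np.float64(0.0895), np.float64(0.0243)]
bar yaw -25.19937634664374
grip [0.50580256 0.26519415]
stand [[ 0.5299 -0.2548]
 [ 0.5172 -0.3418]
 [ 0.4414 -0.3306]
 [ 0.453  -0.2435]] [ 0.48535151 -0.29268849] [np.float64(0.0777), np.float64(0.088), np.float64(0.0766), np.float64(0.0879)]
stand y-yaw 82.05627497990372
(array([0.1291, 0.5598, 0.2305]), 'yaw_x', 167.01, 'z', array([-0.001, -0.002, -1.   ]))
```

```bash
r='{"translation":[-0.029,-0.0135,0],"angular":[0,0,0],"hand":0}'; python3 -m handwheel '[{"translation":[-0.029,-0.0135,0],"angular":[0,0,0],"hand":0},{"translation":[-0.029,-0.0135,0],"angular":[0,0,0],"hand":0},{"translation":[-0.029,-0.0135,0],"angular":[0,0,0],"hand":0},{"translation":[-0.029,-0.0135,0],"angular":[0,0,0],"hand":0},{"translation":[-0.029,-0.0135,0],"angular":[0,0,0],"hand":0},{"translation":[-0.029,-0.0135,0],"angular":[0,0,0],"hand":0},{"translation":[-0.029,-0.0135,0],"angular":[0,0,0],"hand":0},{"translation":[-0.029,-0.0135,0],"angular":[0,0,0],"hand":0},{"translation":[-0.029,-0.0135,0],"angular":[0,0,0],"hand":0},{"translation":[-0.029,-0.0135,0],"angular":[0,0,0],"hand":0}]' 50
python3 -m handwheel '[{"translation":[-0.029,-0.0135,0],"angular":[0,0,0],"hand":0},{"translation":[-0.029,-0.0135,0],"angular":[0,0,0],"hand":0},{"translation":[-0.029,-0.0135,0],"angular":[0,0,0],"hand":0},{"translation":[-0.029,-0.0135,0],"angular":[0,0,0],"hand":0},{"translation":[-0.029,-0.0135,0],"angular":[0,0,0],"hand":0},{"translation":[0,0,0],"angular":[0,0,4],"hand":0},{"translation":[0,0,0],"angular":[0,0,4],"hand":0},{"translation":[0,0,0],"angular":[0,0,4.2],"hand":0},{"translation":[0,0,0],"angular":[0,0,0],"hand":0},{"translation":[0,0,0],"angular":[0,0,0],"hand":0}]'
python3 - <<'E'
from rig import manip
from h import *
s=manip.get_state();print(pose(s));cv2.imwrite("pics/w1.png",manip.get_image("wrist")[:,:,::-1])
E
```

```text
clock: 0.93
position: [0.3823, 0.3622, 0.231]
ee_rot: [-0.0, 0.113, 0.994, -0.0]
contact_force: [-0.3, 0.4, 0.0]
width: 0.0858
gripper_force: 0.0
clock: 1.77
position: [0.5074, 0.265, 0.2309]
ee_rot: [-0.0, 0.217, 0.976, -0.0]
contact_force: [-0.9, 0.5, 0.7]
width: 0.0856
gripper_force: 0.0
(array([0.5074, 0.265 , 0.2309]), 'yaw_x', 154.9, 'z', array([-0.001, -0.   , -1.   ]))
```

View pics/w1.png

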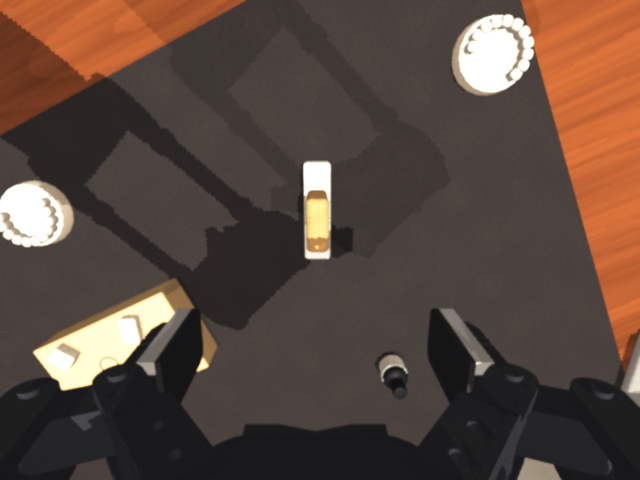

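The wrist view shows the scraper bar running straight up the picture at column 317, (317,161)–(317,260), centred between the fingers. Descending.

```bash
python3 -m handwheel '[{"translation":[0,0.001,0.02],"angular":[0,0,0],"hand":0},{"translation":[0,0,0.02],"angular":[0,0,0],"hand":0},{"translation":[0,0,0.02],"angular":[0,0,0],"hand":0},{"translation":[0,0,0.02],"angular":[0,0,0],"hand":0},{"translation":[0,0,0.02],"angular":[0,0,0],"hand":0},{"translation":[0,0,0.02],"angular":[0,0,0],"hand":0},{"translation":[0,0,0.02],"angular":[0,0,0],"hand":0},{"translation":[0,0,0.02],"angular":[0,0,0],"hand":0},{"translation":[0,0,0.02],"angular":[0,0,0],"hand":0},{"translation":[0,0,0.012],"angular":[0,0,0],"hand":0}]'
python3 -m handwheel '[{"translation":[0,0,0],"angular":[0,0,0],"hand":0.4},{"translation":[0,0,0],"angular":[0,0,0],"hand":1},{"translation":[0,0,0],"angular":[0,0,0],"hand":1},{"translation":[0,0,0],"angular":[0,0,0],"hand":1},{"translation":[0,0,0],"angular":[0,0,0],"hand":1},{"translation":[0,0,0],"angular":[0,0,0],"hand":1},{"translation":[0,0,0],"angular":[0,0,0],"hand":1},{"translation":[0,0,0],"angular":[0,0,0],"hand":1},{"translation":[0,0,0],"angular":[0,0,0],"hand":1},{"translation":[0,0,0],"angular":[0,0,0],"hand":1}]' 60
```

```text
clock: 2.65
position: [0.5067, 0.2659, 0.0373]
ee_rot: [-0.001, 0.217, 0.976, -0.001]
contact_force: [0.5, -0.4, -0.8]
width: 0.0854
gripper_force: 0.0
clock: 3.48
position: [0.5089, 0.2664, 0.0405]
ee_rot: [0.001, 0.218, 0.976, 0.001]
contact_force: [0.6, -0.3, 5.8]
width: 0.0173
gripper_force: 59.8
```

```bash
python3 -m handwheel '[{"translation":[0,0,-0.01],"angular":[0,0,0],"hand":1},{"translation":[0,0,-0.015],"angular":[0,0,0],"hand":1},{"translation":[0,0,-0.02],"angular":[0,0,0],"hand":1},{"translation":[0,0,-0.02],"angular":[0,0,0],"hand":1},{"translation":[0,0,-0.02],"angular":[0,0,0],"hand":1},{"translation":[0,0,-0.01],"angular":[0,0,0],"hand":1},{"translation":[0,0,0],"angular":[0,0,-6],"hand":1},{"translation":[0,0,0],"angular":[0,0,-6],"hand":1},{"translation":[0,0,0],"angular":[0,0,-6],"hand":1},{"translation":[0,0,0],"angular":[0,0,-6],"hand":1}]'
python3 -m handwheel '[{"translation":[0,0,0],"angular":[0,0,-1.1],"hand":1},{"translation":[0,0,0],"angular":[0,0,0],"hand":1}]'
python3 - <<'E'
from rig import manip
from h import *
s=manip.get_state();print(pose(s),s["width"],s["contact_force"]);
w=manip.get_image("wrist");c=manip.get_image("scene")
o=np.hstack([cv2.resize(w,(400,300)),cv2.resize(c[180:390,330:610],(400,300))])
cv2.imwrite("pics/w2.png",o[:,:,::-1])
E
```

```text
clock: 4.32
position: [0.5074, 0.2658, 0.1339]
ee_rot: [-0.001, 0.008, 1.0, -0.0]
contact_force: [-0.2, -1.1, -1.9]
width: 0.0175
gripper_force: 58.8
clock: 4.48
position: [0.5076, 0.2659, 0.1339]
ee_rot: [-0.001, 0.002, 1.0, -0.0]
contact_force: [-0.2, -0.0, -1.6]
width: 0.0171
gripper_force: 58.8
(array([0.5076, 0.2659, 0.1339]), 'yaw_x', 179.81, 'z', array([-0.001, -0.   , -1.   ])) 0.01708352411065912 [-0.23774344 -0.02573687 -1.59912973]
```

View pics/w2.png

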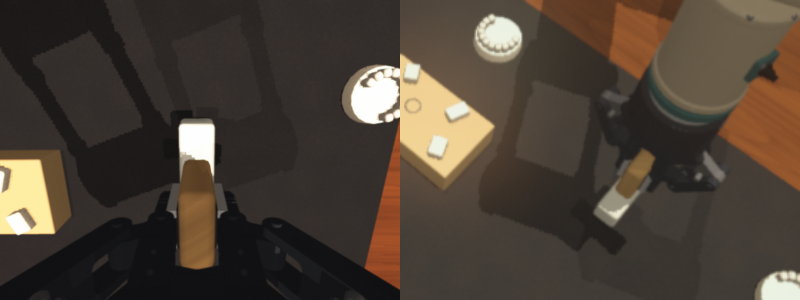

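Grasp is straight and the bar (at left, about (197,150)) is square to the slab. Go above the slab's +y edge and lower.

```bash
python3 -m handwheel '[{"translation":[-0.006,-0.02,0],"angular":[0,0,0],"hand":1},{"translation":[-0.006,-0.02,0],"angular":[0,0,0],"hand":1},{"translation":[-0.006,-0.02,0],"angular":[0,0,0],"hand":1},{"translation":[-0.006,-0.02,0],"angular":[0,0,0],"hand":1},{"translation":[-0.006,-0.02,0],"angular":[0,0,0],"hand":1},{"translation":[-0.006,-0.02,0],"angular":[0,0,0],"hand":1},{"translation":[-0.006,-0.02,0],"angular":[0,0,0],"hand":1},{"translation":[-0.0065,-0.021,0],"angular":[0,0,0],"hand":1},{"translation":[0,0,0],"angular":[0,0,0],"hand":1}]'
python3 -m handwheel '[{"translation":[0,0,0.01],"angular":[0,0,0],"hand":1},{"translation":[0,0,0.01],"angular":[0,0,0],"hand":1},{"translation":[0,0,0.01],"angular":[0,0,0],"hand":1},{"translation":[0,0,0.01],"angular":[0,0,0],"hand":1},{"translation":[0,0,0.006],"angular":[0,0,0],"hand":1},{"translation":[0,0,0.002],"angular":[0,0,0],"hand":1},{"translation":[0,0,0],"angular":[0,0,0],"hand":1},{"translation":[0,0,0],"angular":[0,0,0],"hand":1}]'
python3 -m handwheel '[{"translation":[0,0,0.001],"angular":[0,0,0],"hand":1},{"translation":[0,0,0.001],"angular":[0,0,0],"hand":1},{"translation":[0,0,0],"angular":[0,0,0],"hand":1}]'
```

```text
clock: 5.33
position: [0.5578, 0.1014, 0.1343]
ee_rot: [0.001, 0.003, 1.0, -0.001]
contact_force: [-0.0, 1.7, -2.2]
width: 0.0174
gripper_force: 59.2
clock: 6.0
position: [0.5564, 0.1053, 0.0863]
ee_rot: [0.0, 0.001, 1.0, 0.0]
contact_force: [0.3, 0.9, -0.8]
width: 0.0176
gripper_force: 59.2
clock: 6.25
position: [0.5565, 0.105, 0.0846]
ee_rot: [0.0, 0.001, 1.0, 0.0]
contact_force: [-0.7, -0.6, -1.0]
width: 0.0179
gripper_force: 59.2
```

```bash
python3 -m handwheel '[{"translation":[0,0,0.001],"angular":[0,0,0],"hand":1},{"translation":[0,0,0.001],"angular":[0,0,0],"hand":1},{"translation":[0,0,0],"angular":[0,0,0],"hand":1}]';python3 -m handwheel '[{"translation":[0,0,0.001],"angular":[0,0,0],"hand":1},{"translation":[0,0,0],"angular":[0,0,0],"hand":1},{"translation":[0,0,0],"angular":[0,0,0],"hand":1}]';python3 -m handwheel '[{"translation":[0,0,0.001],"angular":[0,0,0],"hand":1},{"translation":[0,0,0],"angular":[0,0,0],"hand":1},{"translation":[0,0,0],"angular":[0,0,0],"hand":1}]'
```

```text
clock: 6.5
position: [0.5562, 0.1049, 0.0822]
ee_rot: [-0.0, 0.001, 1.0, 0.0]
contact_force: [0.1, 0.9, -1.2]
width: 0.0172
gripper_force: 59.2
clock: 6.75
position: [0.5562, 0.105, 0.0812]
ee_rot: [-0.0, 0.001, 1.0, 0.0]
contact_force: [-0.0, 0.1, -1.7]
width: 0.0175
gripper_force: 59.2
clock: 7.0
position: [0.5565, 0.105, 0.0805]
ee_rot: [0.0, 0.001, 1.0, 0.0]
contact_force: [0.4, 0.6, 0.6]
width: 0.0176
gripper_force: 59.4
```

```bash
python3 -m handwheel '[{"translation":[0,-0.004,-0.0005],"angular":[0,0,0],"hand":1},{"translation":[0,-0.01,0],"angular":[0,0,0],"hand":1},{"translation":[0,-0.01,0],"angular":[0,0,0],"hand":1},{"translation":[0,-0.01,0],"angular":[0,0,0],"hand":1},{"translation":[0,-0.01,0],"angular":[0,0,0],"hand":1},{"translation":[0,-0.01,0],"angular":[0,0,0],"hand":1},{"translation":[0,-0.01,0],"angular":[0,0,0],"hand":1},{"translation":[0,-0.01,0],"angular":[0,0,0],"hand":1},{"translation":[0,-0.01,0],"angular":[0,0,0],"hand":1},{"translation":[0,-0.01,0],"angular":[0,0,0],"hand":1}]'
python3 -m handwheel '[{"translation":[0,-0.01,0],"angular":[0,0,0],"hand":1},{"translation":[0,-0.01,0],"angular":[0,0,0],"hand":1},{"translation":[0,-0.01,0],"angular":[0,0,0],"hand":1},{"translation":[0,-0.01,0],"angular":[0,0,0],"hand":1},{"translation":[0,-0.01,0],"angular":[0,0,0],"hand":1},{"translation":[0,-0.01,0],"angular":[0,0,0],"hand":1},{"translation":[0,-0.01,0],"angular":[0,0,0],"hand":1},{"translation":[0,-0.01,0],"angular":[0,0,0],"hand":1},{"translation":[0,-0.01,0],"angular":[0,0,0],"hand":1},{"translation":[0,0,0],"angular":[0,0,0],"hand":1}]'
python3 -m handwheel '[{"translation":[0,0,-0.02],"angular":[0,0,0],"hand":1},{"translation":[0,0,-0.03],"angular":[0,0,0],"hand":1},{"translation":[0,0,-0.03],"angular":[0,0,0],"hand":1},{"translation":[0,0.03,0],"angular":[0,0,0],"hand":1},{"translation":[0,0.04,0],"angular":[0,0,0],"hand":1},{"translation":[0,0.04,0],"angular":[0,0,0],"hand":1},{"translation":[0,0.04,0],"angular":[0,0,0],"hand":1},{"translation":[0,0.04,0],"angular":[0,0,0],"hand":1},{"translation":[0,0.04,0],"angular":[0,0,0],"hand":1},{"translation":[0,0.03,0],"angular":[0,0,0],"hand":1}]'
python3 - <<'E'
from rig import manip
from h import *
s=manip.get_state();print(pose(s),s["width"],s["contact_force"]);
w=manip.get_image("top");c=manip.get_image("scene")
o=np.hstack([cv2.resize(w[215:305,265:385],(400,300)),cv2.resize(c[150:345,220:480],(400,300))])
cv2.imwrite("pics/t3.png",o[:,:,::-1])
E
```

```text
clock: 7.83
position: [0.5561, 0.0099, 0.0808]
ee_rot: [0.0, 0.001, 1.0, 0.0]
contact_force: [0.3, -0.6, -2.1]
width: 0.0177
gripper_force: 59.2
clock: 8.67
position: [0.5563, -0.0811, 0.0808]
ee_rot: [0.0, 0.002, 1.0, -0.001]
contact_force: [0.2, 0.5, -1.5]
width: 0.0175
gripper_force: 59.1
clock: 9.5
position: [0.5557, 0.1845, 0.1609]
ee_rot: [-0.0, 0.0, 1.0, 0.001]
contact_force: [0.8, -0.5, -0.9]
width: 0.0173
gripper_force: 59.2
(array([0.5557, 0.1845, 0.1609]), 'yaw_x', 179.98, 'z', array([-0.   ,  0.002, -1.   ])) 0.01728172350584306 [ 0.84122639 -0.46192866 -0.8757412 ]
```

View pics/t3.png

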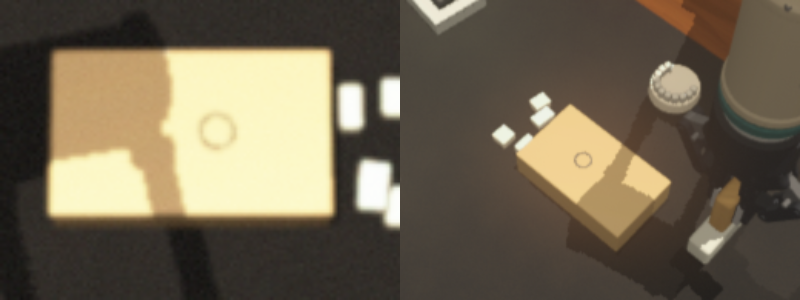

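All four chips lie on the bench beyond the slab's −y end, and the slab is clear with the ring visible. Put the scraper back near where it stood.

```bash
python3 -m handwheel '[{"translation":[0.016,0.028,0],"angular":[0,0,0],"hand":1},{"translation":[0.016,0.028,0],"angular":[0,0,0],"hand":1},{"translation":[0.016,0.028,0],"angular":[0,0,0],"hand":1},{"translation":[0,0,0.02],"angular":[0,0,0],"hand":1},{"translation":[0,0,0.02],"angular":[0,0,0],"hand":1},{"translation":[0,0,0.02],"angular":[0,0,0],"hand":1},{"translation":[0,0,0.02],"angular":[0,0,0],"hand":1},{"translation":[0,0,0.02],"angular":[0,0,0],"hand":1},{"translation":[0,0,0.013],"angular":[0,0,0],"hand":1},{"translation":[0,0,0.003],"angular":[0,0,0],"hand":1}]'
python3 -m handwheel '[{"translation":[0,0,0.002],"angular":[0,0,0],"hand":1},{"translation":[0,0,0.001],"angular":[0,0,0],"hand":1},{"translation":[0,0,0.0005],"angular":[0,0,0],"hand":1},{"translation":[0,0,0.0],"angular":[0,0,0],"hand":1}]'
python3 -m handwheel '[{"translation":[0,0,0.0005],"angular":[0,0,0],"hand":1},{"translation":[0,0,0.0],"angular":[0,0,0],"hand":1},{"translation":[0,0,0.0],"angular":[0,0,0],"hand":1}]'
```

```text
clock: 10.43
position: [0.5067, 0.2638, 0.0423]
ee_rot: [-0.003, 0.001, 1.0, -0.001]
contact_force: [0.1, -0.0, -1.5]
width: 0.0175
gripper_force: 59.7
clock: 10.77
position: [0.5093, 0.2653, 0.0423]
ee_rot: [0.001, 0.001, 1.0, 0.0]
contact_force: [-1.2, 0.1, -2.0]
width: 0.0174
gripper_force: 59.7
clock: 11.02
position: [0.5088, 0.2652, 0.0413]
ee_rot: [0.0, 0.001, 1.0, 0.0]
contact_force: [-0.8, 0.3, -2.0]
width: 0.0174
gripper_force: 59.7
```

```bash
python3 -m handwheel '[{"translation":[0,0,0.0008],"angular":[0,0,0],"hand":1},{"translation":[0,0,0.0],"angular":[0,0,0],"hand":1},{"translation":[0,0,0.0],"angular":[0,0,0],"hand":1}]'
python3 -m handwheel '[{"translation":[0,0,0],"angular":[0,0,0],"hand":0.6},{"translation":[0,0,0],"angular":[0,0,0],"hand":0.3},{"translation":[0,0,0],"angular":[0,0,0],"hand":0},{"translation":[0,0,0],"angular":[0,0,0],"hand":0},{"translation":[0,0,0],"angular":[0,0,0],"hand":0},{"translation":[0,0,0],"angular":[0,0,0],"hand":0},{"translation":[0,0,0],"angular":[0,0,0],"hand":0},{"translation":[0,0,0],"angular":[0,0,0],"hand":0}]'
```

```text
clock: 11.27
position: [0.5088, 0.2652, 0.0405]
ee_rot: [0.0, 0.001, 1.0, 0.0]
contact_force: [-0.8, -1.6, 2.9]
width: 0.0176
gripper_force: 60.2
clock: 11.93
position: [0.5086, 0.2651, 0.04]
ee_rot: [0.0, 0.001, 1.0, 0.0]
contact_force: [0.2, -0.1, 0.8]
width: 0.0852
gripper_force: 0.0
```

```bash
python3 -m handwheel '[{"translation":[0,0,-0.01],"angular":[0,0,0],"hand":0},{"translation":[0,0,-0.03],"angular":[0,0,0],"hand":0},{"translation":[0,0,-0.035],"angular":[0,0,0],"hand":0},{"translation":[0,0,-0.035],"angular":[0,0,0],"hand":0},{"translation":[0,0,-0.035],"angular":[0,0,0],"hand":0},{"translation":[0,0,-0.035],"angular":[0,0,0],"hand":0},{"translation":[0,0,-0.03],"angular":[0,0,0],"hand":0},{"translation":[0,-0.02,0],"angular":[0,0,0],"hand":0},{"translation":[0,-0.035,0],"angular":[0,0,0],"hand":0},{"translation":[0,-0.035,0],"angular":[0,0,0],"hand":0}]'
python3 -m handwheel '[{"translation":[0,-0.035,0],"angular":[0,0,0],"hand":0},{"translation":[0,-0.035,0],"angular":[0,0,0],"hand":0},{"translation":[0,-0.035,0],"angular":[0,0,0],"hand":0},{"translation":[0,-0.035,0],"angular":[0,0,0],"hand":0},{"translation":[0,-0.035,0],"angular":[0,0,0],"hand":0},{"translation":[0,-0.035,0],"angular":[0,0,0],"hand":0},{"translation":[0,-0.035,0],"angular":[0,0,0],"hand":0},{"translation":[0,-0.035,0],"angular":[0,0,0],"hand":0},{"translation":[0,-0.035,0],"angular":[0,0,0],"hand":0},{"translation":[0,-0.035,0],"angular":[0,0,0],"hand":0}]'
python3 -m handwheel '[{"translation":[0.006,-0.035,0],"angular":[0,0,0],"hand":0},{"translation":[0.006,-0.035,0],"angular":[0,0,0],"hand":0},{"translation":[0.006,-0.03,0],"angular":[0,0,0],"hand":0},{"translation":[0.006,-0.018,0],"angular":[0,0,0],"hand":0},{"translation":[0,0,0],"angular":[0,0,4],"hand":0},{"translation":[0,0,0],"angular":[0,0,4],"hand":0},{"translation":[0,0,0],"angular":[0,0,0],"hand":0},{"translation":[0,0,0],"angular":[0,0,0],"hand":0}]'
python3 - <<'E'
from rig import manip
from h import *
s=manip.get_state();print(pose(s));np.save("s4.npy",[s],allow_pickle=True)
w=manip.get_image("wrist");c=manip.get_image("top")
o=np.hstack([w[60:460,120:520],cv2.resize(c[240:340,140:240],(400,400))])
cv2.imwrite("pics/w4.png",o[:,:,::-1])
E
```

```text
clock: 12.77
position: [0.5085, 0.1749, 0.2517]
ee_rot: [0.001, -0.001, 1.0, 0.0]
contact_force: [0.5, -0.7, -0.2]
width: 0.0852
gripper_force: 0.0
clock: 13.6
position: [0.5074, -0.1766, 0.251]
ee_rot: [0.001, 0.001, 1.0, -0.0]
contact_force: [0.3, 0.6, 0.1]
width: 0.0854
gripper_force: 0.0
clock: 14.27
position: [0.4835, -0.2929, 0.2506]
ee_rot: [0.0, 0.07, 0.998, -0.0]
contact_force: [0.5, -0.7, -0.6]
width: 0.0852
gripper_force: 0.0
(array([ 0.4835, -0.2929,  0.2506]), 'yaw_x', 171.99, 'z', array([ 0.001, -0.   , -1.   ]))
```

View pics/w4.png

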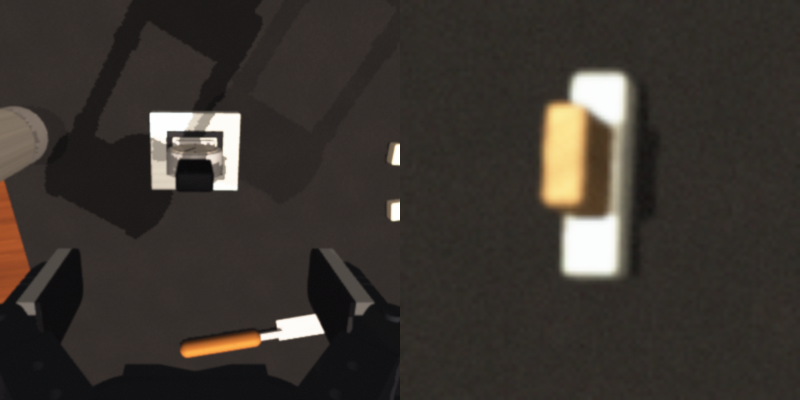

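```bash
python3 - <<'E'
from rig import manip
from h import *
s=np.load("s4.npy",allow_pickle=True)[0];w=manip.camera_info("wrist")
P=lambda u,v,z:px(w,(u+120,v+60),z,s)[:2].round(4)
st=np.array([P(u,v,.028) for u,v in[(150,112),(240,113),(239,191),(151,189)]]);print(st,st.mean(0))
e=st[0]+st[3]-st[1]-st[2];print(np.degrees(np.arctan2(e[1],e[0])))
h=[P(u,190,.128) for u in(176,213)];print("far handle edge",h,P(194.5,190,.128), P(194.5,164,.128))
E
```

```text
[[ 0.4427 -0.3307]
 [ 0.4555 -0.2468]
 [ 0.5321 -0.256 ]
 [ 0.5178 -0.3428]] [ 0.487025 -0.294075]
-99.02088148607051
far handle edge [array([ 0.4921, -0.3087]), array([ 0.4958, -0.2821])] [ 0.4939 -0.2954] [ 0.4747 -0.2927]
```

```bash
python3 -m handwheel '[{"translation":[-0.0026,-0.0008,0.01],"angular":[0,0,0],"hand":0},{"translation":[0,0,0.02],"angular":[0,0,0],"hand":0},{"translation":[0,0,0.02],"angular":[0,0,0],"hand":0},{"translation":[0,0,0.02],"angular":[0,0,0],"hand":0},{"translation":[0,0,0.02],"angular":[0,0,0],"hand":0},{"translation":[0,0,0.02],"angular":[0,0,0],"hand":0},{"translation":[0,0,0.02],"angular":[0,0,0],"hand":0},{"translation":[0,0,0.018],"angular":[0,0,0],"hand":0},{"translation":[0,0,0.01],"angular":[0,0,0],"hand":0},{"translation":[0,0,0],"angular":[0,0,0],"hand":0}]'
python3 -m handwheel '[{"translation":[0,0,0],"angular":[0,0,0],"hand":0.3},{"translation":[0,0,0],"angular":[0,0,0],"hand":0.5},{"translation":[0,0,0],"angular":[0,0,0],"hand":1},{"translation":[0,0,0],"angular":[0,0,0],"hand":1},{"translation":[0,0,0],"angular":[0,0,0],"hand":1},{"translation":[0,0,0],"angular":[0,0,0],"hand":1},{"translation":[0,0,0],"angular":[0,0,0],"hand":1},{"translation":[0,0,0],"angular":[0,0,0],"hand":1},{"translation":[0,0,0],"angular":[0,0,0],"hand":1},{"translation":[0,0,0],"angular":[0,0,0],"hand":1}]' 60
```

```text
clock: 15.2
position: [0.4847, -0.2925, 0.0892]
ee_rot: [-0.002, 0.07, 0.998, 0.002]
contact_force: [-0.2, 0.1, -0.3]
width: 0.0855
gripper_force: 0.0
clock: 16.03
position: [0.4867, -0.2942, 0.093]
ee_rot: [0.001, 0.071, 0.998, -0.0]
contact_force: [-0.8, 1.0, 5.9]
width: 0.027
gripper_force: 59.6
```

```bash
python3 -m handwheel '[{"translation":[0,0,-0.005],"angular":[0,0,0],"hand":1},{"translation":[0,0,-0.01],"angular":[0,0,0],"hand":1},{"translation":[0,0,-0.01],"angular":[0,0,0],"hand":1},{"translation":[0,0,-0.015],"angular":[0,0,0],"hand":1},{"translation":[0,0,-0.02],"angular":[0,0,0],"hand":1},{"translation":[0,0,-0.02],"angular":[0,0,0],"hand":1},{"translation":[0,0,-0.02],"angular":[0,0,0],"hand":1},{"translation":[0,0,0],"angular":[0,0,-4],"hand":1},{"translation":[0,0,0],"angular":[0,0,-4],"hand":1},{"translation":[0,0,0],"angular":[0,0,0],"hand":1}]'
python3 - <<'E'
from rig import manip
from h import *
s=manip.get_state();print(pose(s),s["width"],s["contact_force"]);np.save("s5.npy",[s],allow_pickle=True)
w=manip.get_image("wrist");c=manip.get_image("scene")
o=np.hstack([cv2.resize(w[100:400,160:460],(400,400)),cv2.resize(c[50:200,180:330],(400,400))])
cv2.imwrite("pics/w5.png",o[:,:,::-1])
E
```

```text
clock: 16.87
position: [0.4862, -0.2942, 0.1932]
ee_rot: [0.001, 0.0, 1.0, -0.0]
contact_force: [0.7, 0.4, -2.1]
width: 0.0274
gripper_force: 59.3
(array([ 0.4862, -0.2942,  0.1932]), 'yaw_x', 179.97, 'z', array([ 0.001, -0.001, -1.   ])) 0.027367253950967327 [ 0.73360804  0.40977068 -2.07199495]
```

View pics/w5.png

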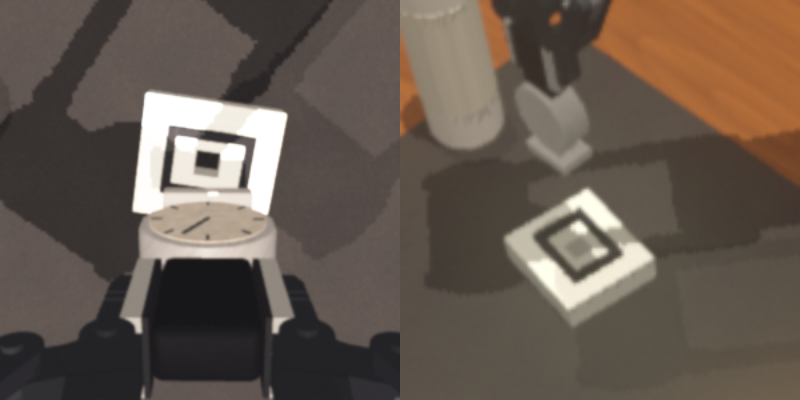

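Tester is held straight, dial face looking to −x (dial at (207,222) in the left crop). Move to just past the ring for one close look.

```bash
python3 -m handwheel '[{"translation":[-0.0127,0.034,0],"angular":[0,0,0],"hand":1},{"translation":[-0.0127,0.034,0],"angular":[0,0,0],"hand":1},{"translation":[-0.0127,0.034,0],"angular":[0,0,0],"hand":1},{"translation":[-0.0127,0.034,0],"angular":[0,0,0],"hand":1},{"translation":[-0.0127,0.034,0],"angular":[0,0,0],"hand":1},{"translation":[-0.0127,0.034,0],"angular":[0,0,0],"hand":1},{"translation":[-0.0127,0.034,0],"angular":[0,0,0],"hand":1},{"translation":[-0.0127,0.034,0],"angular":[0,0,0],"hand":1},{"translation":[-0.0127,0.034,0],"angular":[0,0,0],"hand":1},{"translation":[0,0,0],"angular":[0,0,0],"hand":1}]'
python3 -m handwheel '[{"translation":[0,0,0.015],"angular":[0,0,0],"hand":1},{"translation":[0,0,0.015],"angular":[0,0,0],"hand":1},{"translation":[0,0,0],"angular":[0,0,0],"hand":1},{"translation":[0,0,0],"angular":[0,0,0],"hand":1}]'
python3 - <<'E'
from rig import manip
from h import *
s=manip.get_state();print(pose(s));np.save("s6.npy",[s],allow_pickle=True)
w=manip.get_image("wrist")
cv2.imwrite("pics/w6.png",cv2.resize(w[80:440,160:480],(533,600),interpolation=cv2.INTER_CUBIC)[:,:,::-1])
E
```

```text
clock: 17.8
position: [0.6029, 0.0185, 0.1918]
ee_rot: [0.001, -0.001, 1.0, 0.003]
contact_force: [-0.6, -0.2, -2.6]
width: 0.0271
gripper_force: 60.2
clock: 18.13
position: [0.6, 0.0118, 0.1611]
ee_rot: [-0.001, 0.001, 1.0, 0.0]
contact_force: [0.8, 0.1, -1.3]
width: 0.0274
gripper_force: 60.1
(array([0.6   , 0.0118, 0.1611]), 'yaw_x', 179.86, 'z', array([-0.003,  0.   , -1.   ]))
```

View pics/w6.png

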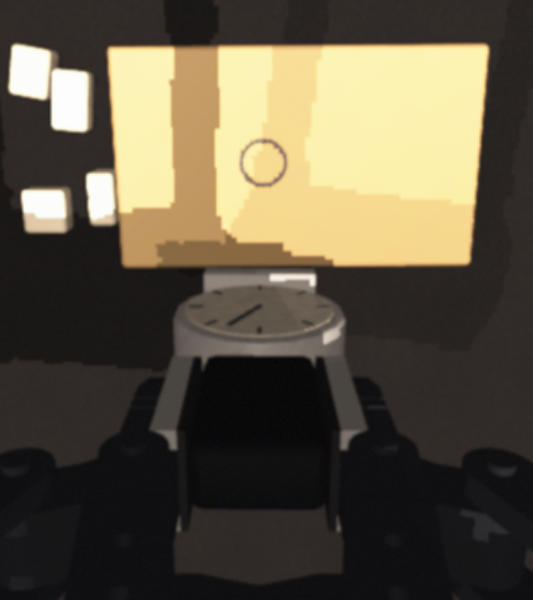

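```bash
python3 - <<'E'
from rig import manip
from h import *
s=np.load("s6.npy",allow_pickle=True)[0];w=manip.camera_info("wrist");s0=s
P=lambda u,v,z:px(w,(160+u*.6,80+v*.6),z,s)
print("ring",P(263,163,.04))
c=np.array([P(u,v,.04)[:2] for u,v in[(109,46),(487,44),(470,264),(122,266)]]);print(c.round(4),c.mean(0))
for i,j in((0,1),(3,2),(0,3),(1,2)):
  e=c[i]-c[j];print(np.degrees(np.arctan2(e[1],e[0])))
I={"position":np.zeros(3),"ee_rot":[1,0,0,0]}
T=lambda u,v,z:px(w,(160+u*.6,80+v*.6),z,I)
print("dial",T(260,307,.033),"(x expect .011+off) top front",T(259,445,-.035),"(expect .008+off) back",T(259,508,-.035))
E
```

```text
ring [0.55796465 0.01327657 0.04      ]
[[ 0.5124 -0.0469]
 [ 0.512   0.1009]
 [ 0.6012  0.1022]
 [ 0.6017 -0.0474]] [0.55685538 0.02719167]
-89.85259057755341
-89.80548453910299
179.71793875405496
-179.11604245981937
dial [ 1.02103291e-02 -8.64369139e-05  3.30000000e-02] (x expect .011+off) top front [ 0.00609443 -0.00047165 -0.035     ] (expect .008+off) back [-0.00807748 -0.00046702 -0.035     ]
```

The ring is at (263,163) and the slab is square to the tool; the tester sits about 1 mm off the TCP. Move over the ring and lower to first contact.

```bash
python3 -m handwheel '[{"translation":[0.011,0.0012,0],"angular":[0,0,0],"hand":1},{"translation":[0.011,0,0],"angular":[0,0,0],"hand":1},{"translation":[0.011,0,0],"angular":[0,0,0],"hand":1},{"translation":[0.0107,0,0],"angular":[0,0,0],"hand":1},{"translation":[0,0,0],"angular":[0,0,0],"hand":1},{"translation":[0,0,0.01],"angular":[0,0,0],"hand":1},{"translation":[0,0,0.01],"angular":[0,0,0],"hand":1},{"translation":[0,0,0.01],"angular":[0,0,0],"hand":1},{"translation":[0,0,0],"angular":[0,0,0],"hand":1},{"translation":[0,0,0],"angular":[0,0,0],"hand":1}]'
python3 -m handwheel '[{"translation":[0,0,0.003],"angular":[0,0,0],"hand":1},{"translation":[0,0,0.002],"angular":[0,0,0],"hand":1},{"translation":[0,0,0],"angular":[0,0,0],"hand":1},{"translation":[0,0,0],"angular":[0,0,0],"hand":1},{"translation":[0,0,0],"angular":[0,0,0],"hand":1}]'
python3 - <<'E'
from rig import manip
from h import *
s=manip.get_state();print(pose(s),s["contact_force"])
E
```

```text
clock: 19.02
position: [0.5567, 0.0131, 0.1304]
ee_rot: [-0.001, 0.001, 1.0, 0.0]
contact_force: [0.2, -0.2, -2.4]
width: 0.0274
gripper_force: 60.2
clock: 19.43
position: [0.5574, 0.0131, 0.1272]
ee_rot: [0.0, 0.001, 1.0, 0.0]
contact_force: [-0.8, 0.2, -2.2]
width: 0.0272
gripper_force: 60.2
(array([0.5574, 0.0131, 0.1272]), 'yaw_x', 179.91, 'z', array([ 0.,  0., -1.])) [-0.78678989  0.1610157  -2.22290887]
```

```bash
for i in 1; do python3 -m handwheel '[{"translation":[0.0005,0,0.002],"angular":[0,0,0],"hand":1},{"translation":[0,0,0],"angular":[0,0,0],"hand":1},{"translation":[0,0,0],"angular":[0,0,0],"hand":1},{"translation":[0,0,0],"angular":[0,0,0],"hand":1}]';python3 -m handwheel '[{"translation":[0,0,0.002],"angular":[0,0,0],"hand":1},{"translation":[0,0,0],"angular":[0,0,0],"hand":1},{"translation":[0,0,0],"angular":[0,0,0],"hand":1},{"translation":[0,0,0],"angular":[0,0,0],"hand":1}]';python3 -m handwheel '[{"translation":[0,0,0.002],"angular":[0,0,0],"hand":1},{"translation":[0,0,0],"angular":[0,0,0],"hand":1},{"translation":[0,0,0],"angular":[0,0,0],"hand":1},{"translation":[0,0,0],"angular":[0,0,0],"hand":1}]';done
```

```text
clock: 19.77
position: [0.5567, 0.0131, 0.125]
ee_rot: [0.0, 0.001, 1.0, 0.0]
contact_force: [0.3, 0.0, -2.3]
width: 0.0273
gripper_force: 60.2
clock: 20.1
position: [0.5567, 0.013, 0.123]
ee_rot: [-0.0, 0.001, 1.0, 0.0]
contact_force: [0.1, -0.1, -1.6]
width: 0.0274
gripper_force: 60.2
clock: 20.43
position: [0.5568, 0.0131, 0.1211]
ee_rot: [0.0, 0.001, 1.0, 0.0]
contact_force: [-1.1, 0.3, 0.1]
width: 0.0273
gripper_force: 60.2
```

```bash
python3 -m handwheel '[{"translation":[0,0,0.0015],"angular":[0,0,0],"hand":1},{"translation":[0,0,0.0013],"angular":[0,0,0],"hand":1},{"translation":[0,0,0],"angular":[0,0,0],"hand":1},{"translation":[0,0,0],"angular":[0,0,0],"hand":1},{"translation":[0,0,0],"angular":[0,0,0],"hand":1},{"translation":[0,0,0],"angular":[0,0,0],"hand":1}]'
python3 - <<'E'
from rig import manip
from h import *
F=[]
c=manip.get_image("scene")
for i in range(8):
  s=manip.get_state();F.append([s["contact_force"][2],s["position"][2]]);manip.get_image("top")
print(np.mean(F,0),np.std(F,0),pose(s))
w=manip.get_image("wrist")
o=np.hstack([cv2.resize(w[80:440,160:480],(355,400)),cv2.resize(c[180:320,280:420],(400,400),interpolation=cv2.INTER_CUBIC)])
cv2.imwrite("pics/f7.png",o[:,:,::-1])
E
```

```text
clock: 20.93
position: [0.5568, 0.0131, 0.1183]
ee_rot: [0.0, 0.001, 1.0, 0.0]
contact_force: [0.4, -0.9, 1.0]
width: 0.0271
gripper_force: 60.4
[0.74860879 0.11825512] [3.74916629e-01 2.39241922e-05] (array([0.5568, 0.0131, 0.1182]), 'yaw_x', 179.91, 'z', array([ 0.,  0., -1.]))
```

View pics/f7.png

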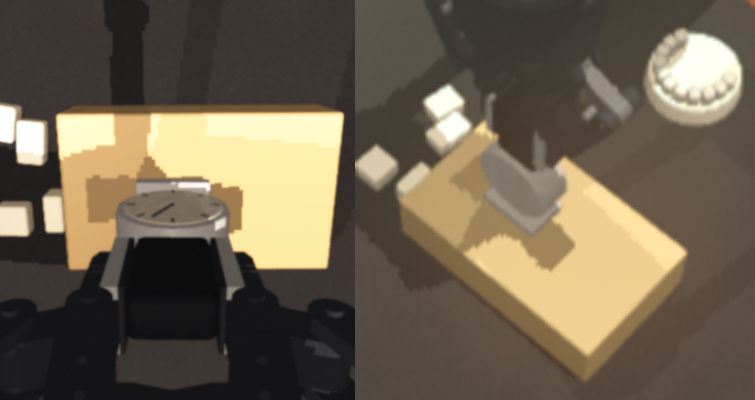

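The tester stands upright on the slab over the ring, with its dial facing the long side. The force has risen 2.8 N, which matches the pin half-way in.

```bash
python3 -c "
from rig import manip
print(manip.sign_off())"
```

```text
the job is handed in; nothing more can be done
None
```

I wiped all four chips onto the bench with the scraper and stood it upright again. I signed off holding the tester upright at the ring's measured position (the foot hides the ring), its dial squarely facing a long side and the pin about half-way in by height and force.

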